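# Release a drilled wooden plate from the toggle-clamp jig and slide it onto the tray

### The arm

A 6-joint arm with a two-finger parallel gripper is mounted at the origin on a cart in front of the work surface, level with it; the furniture and walls round the work are solid. World frame = base frame: x ahead of the robot, y to its left, z up, the work surface at z = 0. Lengths are in m, angles in degrees, forces in N, time in s.
With the tool pointing down it reaches from about 0.4 to 0.825 m from the base axis. Payload 7 kg.
Tool frame: the origin (TCP) lies midway between the tips of the shut fingers; the grasp point (between the pads) lies r.grip_depth behind it (r.grip_depth is the distance from the TCP to the grasp point, in m); z points along the fingers, y is the line along which they close (so a half turn about z gives the same grasp; the last joint's range is limited). The gripper opens to 88 mm and grips with 3 to 60 N. Pads are 19 mm wide; open, the fingers measure 130 mm over their backs; the gripper's body (78 mm by 193 mm) begins 47 mm behind the grasp point.
Start: joints at [-51.904, 20.546, 0.682, 0, -70.136, -16.507], TCP at [0.248, -0.628, 0.227] pointing down, gripper open.
Joint ranges: [-176.03, 176.03], [-82.01, 121.73], [-58.28, 71.71], [-173.87, 95.51], [-174.79, -0.11], [-173.66, 173.66]. Speed limits (degrees/s): [136.94, 136.94, 172.46, 180, 180, 180].

### API

Orientations are given as [roll, pitch, yaw] about the fixed x, y, z axes, in that order (R = Rz(yaw) Ry(pitch) Rx(roll)).
In Python, from plant import r, vision, order gives the robot as it stands (r), with the cameras (vision) and the job (order).
- The arm moves only by the tool pendant, called after "Emit:" as name(argument=value, ...) on one line, values as JSON. Schema: {"type":"object","properties":{"increments":{"type":"array","items":{"type":"array","items":{"type":"array","items":{"type":"number"},"minItems":6,"maxItems":6},"minItems":1,"maxItems":12},"minItems":1,"maxItems":1},"aperture":{"type":"number"},"grip_n":{"type":"number"},"only":{"type":"string"},"quiet":{"type":"boolean"},"lines":{"type":"string"}},"required":["increments"],"additionalProperties":false}. increments is a list that holds a single list of rows (three levels of brackets), with 1 to 12 rows, each of 6 numbers: dx, dy, dz in normalised numbers (1 is 0.8 m), then a rotation vector rx, ry, rz in fractions of the full range, 1 being 180 degrees; each row is the pose to reach, as a shift and turn from the pose commanded when the call began, along the tool's axes at that moment; what a row does not reach only later rows make up. A row lasts 1/12 s, in which the tool goes at most 0.0417 m and 7.16 degrees, less where a joint would pass 70% of its speed; a pose out of reach is approached as far as the arm can. aperture is the finger opening in m, set as the call begins (left out keeps the last). The fingers move at their own pace and stop on an object; grip_n is the grip in N (left out, the last holds). Time passes only in rows, so rows that do not move let the fingers close. The tool returns the time, the measured TCP pose, the force, the opening and the grip force at its end. only (a regular expression) keeps the lines of the reply that match it, lines (a string "A,B") keeps lines A to B, and quiet returns only ok. A shift or turn number past 1, either way, is cut back to 1. Input that does not fit is refused with a message, and nothing moves.
- r.get_state(): the state, without advancing time (a new reading comes with each control period).
- vision.capture(name): name is "side" or "top" or "wrist"; returns a dict with "frame" (384x512x3 uint8, red, green, blue), "z_map" (384x512 float32, m along the optical axis (not along the pixel's ray), 0 where there is no reading), "fx", "fy", "cx", "cy" (pixels), "cam_to_world" (4x4, takes a point from camera to world coordinates). Camera axes: x right, y down, z forward; pixel columns grow to the right and rows downward; lengths in m; the calibration is good to about 2 mm. The wrist camera is an equidistant fisheye: a pixel r from the principal point sees the ray r / f radians off the axis. A picture is of the moment at which its call begins.
- order.close_job(): hands the job in; it is judged then, once.
The state is a dict: "time_s": time; "joints": joint angles; "qd": joint speeds; "joint_torque": joint torques, N m; "tcp_pos": TCP position; "eef_rot": TCP orientation; "contact_force": force on the tool from outside, world axes, zero at the start; "moment": the same for the moment, N m; "gripper_width": finger opening in m; "gripper_force": force on a finger pad.
Only numpy, scipy, OpenCV 4.12 (cv2) and the standard library are available. Lean on these libraries where they do the work, as an engineer would, in place of code of your own. Each camera call takes 0.05 s, during which the arm holds its last target. There are 200 camera calls.

### The job

A small drilled wooden plate is held in the sanding jig under the black pad of its toggle clamp. Press the red-handled lever all the way down so that the pad swings up clear, and leave the clamp open. Then slide the plate out from beneath the raised pad, away from the fence and over the open edge of the jig board, without lifting it, until it lies flat wholly in the shallow plywood tray there; leave the caliper, the pencil and the cross-shaped blank alone.

Things in the scene. Friction and masses are not known exactly. Their poses are not given: they have to be found in the camera images.
- jig: Fixed sanding jig (mm, its own frame): brown board x -55 to 55, y -123 to 77, 15 thick, origin on the table. On its top: a side fence at +x and an end stop at y -110 to -92, x -42 to 42, top z 27. The -x side is open and faces roughly to the robot. A toggle clamp stands on it, in the plane x 0: handle to +y, pad to -y.
- jig_lever (a joint): Angle of the clamp lever, rad. About 0.38 at the start (pad down on the plate), 0.80 fully open (stop). Grows as the red handle goes down and the pad goes up. The hinge is stiff (0.15 N m, about 2 N at the handle) and stays where it is left.
- lever_press (a point): Point on the centre line of the red handle (rod 18 across, 63 long, in the jig's y-z plane), near its middle, 79 from the hinge. At the start about y 107, z 54 in the jig frame, fully down about y 104, z 21: it travels almost straight down.
- lever_end (a point): Outer end of the red handle's centre line, 103 from the hinge. With the lever fully down it is about y 127, z 13 in the jig frame.
- pad (a point): Centre of the underside of the clamp's black pad (20 across); moves with the lever. It presses the plate at about jig x 0, y -29; with the lever fully down it is at about y -27, z 72, the pad's outline reaching from y -34 (at z 79) and down to z 65.
- plate: Loose pale wooden plate, 56 (x) x 74 (y) x 28 thick, 80 g, two 10 holes near its -y end. Origin: centre of its underside. It starts flat on the board, axes like the jig's, near jig x 4, y -54; its long +x edge is beside the side fence and stands 16 higher than it, so a fingertip can push that edge above the fence; its -y edge is beside the end stop.
- tray: Fixed shallow plywood tray against the open -x edge of the jig board, at jig x -98, y -55. Origin on the table under the middle of its floor; axes like the jig's. Floor 86 (x) x 136 (y), top at z 13 (2 below the board's top). Rims 8 wide, 12 above the floor, on the -x, -y and +y sides; open towards the jig (+x).
- tray_middle (a point): Middle of the tray's floor, on its top face.
- caliper: A loose steel caliper 68 x 205 x 10, lying on the table to the right of the jig; bystander.
- pencil: A loose yellow pencil, 147 long, 8 thick, lying to the right of the jig; bystander.
- cross_blank: A loose cross-shaped sawn wooden blank 54 x 96 x 20, lying to the right of the jig; bystander.
- fence_mid (a point): Middle of the top face of the jig's side fence, at jig x 43, y -31, z 27. The fence covers x 36 to 50, y -86 to 24 of the jig frame and stands 12 above the board; axes like the jig's.
- clamp_hinge (a point): The clamp's hinge axis (along x) at jig x 0, y 29, z 46; axes like the jig's. Its bracket covers x -10 to 10, y 18 to 52, up to z 51. A 6 wide arm leads to the pad. With the lever fully down, the raised arm's top (jig frame) is at about y -2, z 101.

How it is judged (in metres and radians):
On the way, in this order (a step that is already met when the one before it is completed fails the run):
1. the clamp is open with the plate still in its place (value of joint jig_lever above 0.6 rad and distance of plate from where it was at the start of the episode below 0.015 m), for 0.2 s.
2. the plate has slid out onto the tray (x of plate in the frame of tray below 0.017 m and z of plate in the frame of tray below 0.016 m), for 0.2 s.
At the end, for the whole second after the job is handed in: The plate lies flat (within 0.03 rad) and at rest on the tray's floor, wholly off the jig board: its centre within 17 mm (towards the jig) or 20 mm (away from it) of the tray's middle in x and 42 mm in y, its underside on the floor. The lever is still down (over 0.6 rad) (value of joint jig_lever above 0.6 rad and x of plate in the frame of tray between -0.02 and 0.017 m and y of plate in the frame of tray between -0.042 and 0.042 m and z of plate in the frame of tray below 0.0145 m and angle between plate's own z axis and vertical below 0.03 rad and linear speed of plate below 0.01 m/s); the robot touches nothing.
It fails at once if the plate is dragged out while the clamp is not open (distance of plate from where it was at the start of the episode above 0.015 m and value of joint jig_lever below 0.5 rad).
It fails at once if the plate is lifted more than 15 mm off the board (z of plate in the frame of jig above 0.03 m).
It fails at once if the caliper, the pencil or the cross-shaped blank is disturbed (over 20 mm) (distance of any of caliper, pencil, cross_blank from where it was at the start of the episode above 0.02 m).
It also fails if it takes over 38 s, if anything falls off the work surface, if the arm or the gripper's body presses on something with over 40 N, if the wrist force passes 120 N, or if a joint passes its speed limit or range.

## Working session

There is one attempt and no reset: what is moved stays moved. The work goes in short steps, Python scripts to look and compute and a tool call to move; the robot and the scene stay as the last step left them, time stands still between calls to the robot, and variables do not carry over. Pictures are saved under pics/ and viewed, at most 10 in all, crops included, and the job is handed in when it is done.

```bash
ls; mkdir -p pics
```

Run:
```python
from plant import r, vision, order
import cv2,numpy as np
s=r.get_state();print(s, r.grip_depth)
ims=[]
for n in ("top","side"):
    c=vision.capture(n);ims.append(c["frame"]);np.savez("pics/"+n+"0",**c)
    print(n,c["fx"],c["fy"],c["cx"],c["cy"],np.round(c["cam_to_world"],4).tolist())
    cv2.imwrite("pics/%s0.png"%n,c["frame"][:,:,::-1])
```

```text
pics
plant.py
{'time_s': 0.0, 'joints': array([-5.19048716e+01,  2.05896734e+01,  6.35145724e-01, -2.10525124e-02,
       -7.01361369e+01, -1.65068068e+01]), 'qd': array([-0.0323154 ,  0.00427988,  0.02409111, -0.04862839,  0.02677867,
       -0.05624725]), 'joint_torque': array([-1.81974327e-03, -5.82704508e+01,  2.93069905e+01,  6.99784756e+00,
        6.94125876e-03, -1.54709483e-04]), 'tcp_pos': array([ 0.24815948, -0.6272078 ,  0.22565006]), 'eef_rot': array([ 1.79907448e+02, -6.78776353e-03, -1.58418842e+02]), 'contact_force': array([-0.14553098, -0.15112929,  0.53733256]), 'moment': array([ 0.01855278,  0.0124986 , -0.00290965]), 'gripper_force': 0.0, 'gripper_width': 0.08746455933661758} 0.0188
top 358.3410195637291 358.3410195637291 254.89949114822267 194.73182635949078 [[0.0177, -0.9882, 0.1518, 0.4443], [-0.9998, -0.0161, 0.0119, -0.1754], [-0.0093, -0.152, -0.9883, 0.8782], [0.0, 0.0, 0.0, 1.0]]
side 432.9781177370429 432.9781177370429 259.3010280593936 191.48681547740495 [[-0.8822, -0.2396, 0.4054, 0.0594], [-0.4709, 0.4383, -0.7656, 0.807], [0.0058, -0.8663, -0.4995, 0.6646], [0.0, 0.0, 0.0, 1.0]]
```

View pics/top0.png

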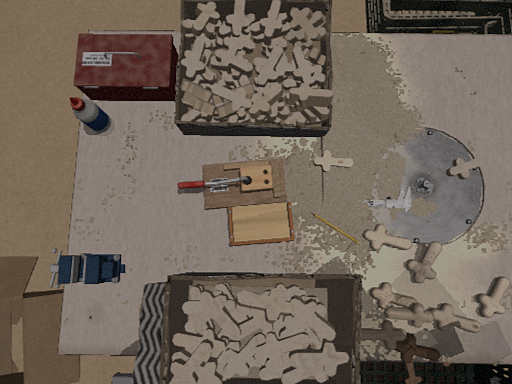

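View pics/side0.png

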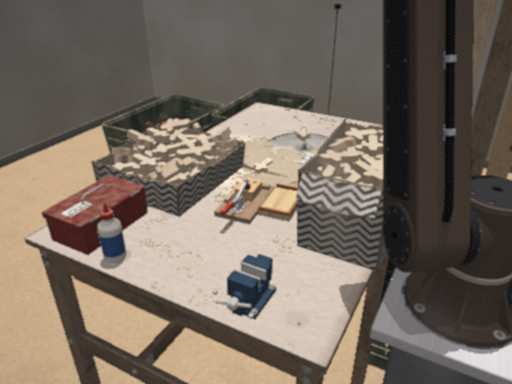

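The top view shows the jig board at about (245,186) with the red handle at left (190,186) and the plate at (257,178). The tray is at (261,223), the pencil at (335,228), and the cross and caliper are further right. There are tall boxes above and below the work area. The side view shows the handle at (227,207). Next I'll measure.

Create h.py:
```python
import cv2,numpy as np
def cloud(c):
    z=c["z_map"];v,u=np.mgrid[:384,:512]
    P=np.stack([(u-c["cx"])/c["fx"]*z,(v-c["cy"])/c["fy"]*z,z],-1)
    M=c["cam_to_world"];return P@M[:3,:3].T+M[:3,3]
def ray(c,u,v,h):
    M=c["cam_to_world"];d=M[:3,:3]@np.array([(u-c["cx"])/c["fx"],(v-c["cy"])/c["fy"],1]);o=M[:3,3]
    return o+d*(h-o[2])/d[2]
def red(f):
    h=cv2.cvtColor(np.ascontiguousarray(f),cv2.COLOR_RGB2HSV)
    return (((h[...,0]<6)|(h[...,0]>174))&(h[...,1]>150)&(h[...,2]>90)).astype(np.uint8)
```

Run:
```python
from h import *
c=np.load("pics/top0.npz");P=cloud(c)
# box heights / positions
for n,(a,b,d,e) in dict(upbox=(180,330,0,135),lowbox=(170,360,272,384),redbox=(78,175,35,100)).items():
    Q=P[d:e,a:b].reshape(-1,3);Q=Q[(Q[:,2]>.04)];print(n,Q.min(0),Q.max(0),np.percentile(Q[:,2],95))
for name,(x0,x1,y0,y1) in dict(top=(175,302,155,250)).items():
    im=c["frame"][y0:y1,x0:x1];cv2.imwrite("pics/tc.png",cv2.resize(im[:,:,::-1],None,fx=6,fy=6,interpolation=cv2.INTER_CUBIC))
m=red(c["frame"]);m[:,:170]=0;m[:,215:]=0;m[:160]=0;m[210:]=0
ys,xs=np.nonzero(m);print("red",xs.min(),xs.max(),ys.mean(),P[ys,xs].min(0),P[ys,xs].max(0))
Z=P[155:250:4,178:302:5,2];print((Z*1000).round().astype(int))
s=np.load("pics/side0.npz");m=red(s["frame"]);m[:,:212]=0;m[:,255:]=0;m[:180]=0;m[220:]=0
ys,xs=np.nonzero(m);Q=cloud(s)[ys,xs];print("side red",xs.min(),xs.max(),ys.min(),ys.max(),Q.min(0),Q.max(0))
```

```text
upbox [ 0.44426445 -0.33495337  0.0400132 ] [1.04219889 0.02241544 0.87819002] 0.14089267923924353
lowbox [ 0.18914775 -0.35806776  0.04075109] [ 0.44426445 -0.01177528  0.87819002] 0.23162343014726705
redbox [ 0.44426445 -0.17538542  0.04001179] [0.9540992  0.26774925 0.87819002] 0.09011741899668281
red 178 203 184.06603773584905 [ 0.44426445 -0.17538542  0.0542717 ] [0.60132362 0.01295416 0.87819002]
[[  0  -1  -4  -1  -2  -1   0  -1  -1  -1   3   0  -1   3   3  -1   1  -1
    2   2  -1  -1   3   1   4]
 [ -2  -1  -3   2  -1  -1   1   1  -2  -2   1   1  -2  -1   4  -2   2   5
   15  13  13   3   0   2   3]
 [  1  -1  -2   1  -2  -1  -3  -2  13  16  26  26  26  27  27  27  26  28
   11  27  15   3   3   3   2]
 [  0  -2  -1   2   0  15  17  17  16  28  28  29  28  45  42  44  41  44
   42  27  26   2   5   3   7]
 [ -1   2   0   0   0  17  16  14  16  15  15  14  13  42  41  42  40  26
   43  25  29  15   1   2   6]
 [  1   1  -2   1   0  14  15  16  13  16  16  15  16  41  42  43  42  41
   42  27  27  15   7   4   4]
 [ -1  -2   0   1   0  12  15  53  50  44  61  68  71  80  59  4
[... 1224 characters left out ...]
0  -1   0   0  -2  13  12  10  11  13  13  14
   11  12  14  12  12   0  -2]
 [ -1   1   1   2  -1   1   1   1  -2   1   1  14  13  11  12  12  12  14
   14  11  13  15  12  23   2]
 [ -2  -1  -3  -1   0   0   0   0  -1  -1   2  14  11  12  14  12  12  13
   15  11  10  14  12  23   1]
 [  1   1   4   1  -3  -3  -2   0   0   2  -2  17  11  11  14  11  12  23
   25  23  24  26  23  26   2]
 [  1   0   0  -1  -1  -1  -2   1   1  -1  -1  25  23  24  25  27   2   2
    0  -1   0  -1   2   1  -1]
 [  1  -1   0  -4   1   0   0   0  -1   0   0  -1   1  -1  -2   0  -3  -2
    1   1   2   0  -2   1  -2]]
side red 221 232 203 213 [ 0.58099027 -0.03464217  0.0519157 ] [0.59375552 0.01656267 0.06223791]
```

View pics/tc.png

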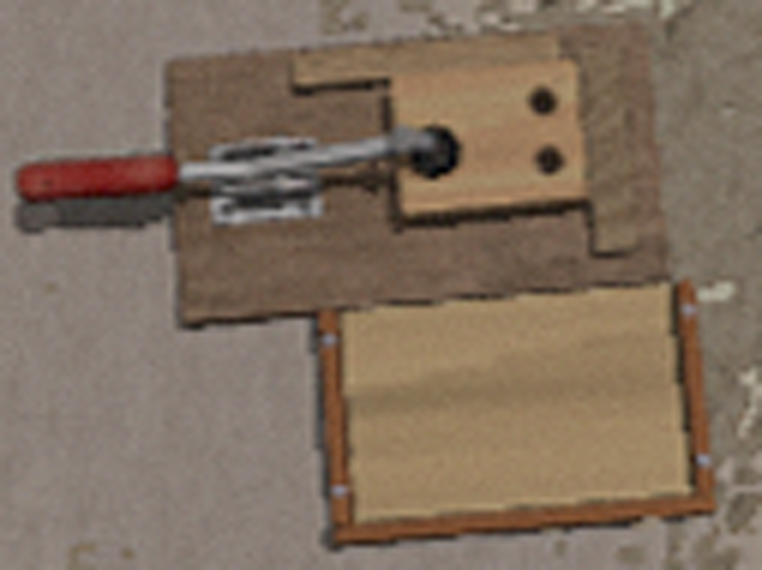

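The crop shows the board corners at crop px (168,60), (182,326) and (655,22), and the plate's top corners at about (392,72), (580,58), (592,197) and (400,213). The tray's outer corners are at (332,545) and (712,510). I'll cast rays and fit the jig frame.

Run:
```python
from h import *
c=np.load("pics/top0.npz")
def R(U,V,h): return ray(c,175+(U+.5)/6-.5,155+(V+.5)/6-.5,h)
pts=[((168,60),.015,(55,77)),((182,326),.015,(-55,77)),((655,22),.015,(55,-123)),((332,545),.025,(-149,21)),((712,510),.025,(-149,-131)),
((580,58),.043,(32,-91)),((592,197),.043,(-24,-91)),((400,213),.043,(-24,-17))]
W=np.array([R(*p,h)[:2] for p,h,_ in pts]);J=np.array([q for *_,q in pts])/1000
print((W*1000).round(1).tolist())
a=W.mean(0);b=J.mean(0)
U,S,Vt=np.linalg.svd((J-b).T@(W-a));Rm=(U@Vt).T
t=a-Rm@b;print("yaw",np.degrees(np.arctan2(Rm[1,0],Rm[0,0])),"origin",t)
print("res mm",((J@Rm.T+t-W)*1000).round(1).tolist())
np.savez("jig",R=Rm,t=t)
for n,p in dict(press=(0,107),end=(0,127),pad=(0,-29),plate=(4,-54),tray=(-98,-55),fence=(43,-31),pushstart=(60,-60)).items(): print(n,(Rm@np.array(p)/1000+t).round(4))
P=cloud(c).reshape(-1,3)
for nm,lo,hi in(("low",.1,.32),("up",.72,1.1)):
    Q=P[(P[:,0]>lo)&(P[:,0]<hi)&(P[:,2]>.05)&(P[:,2]<.4)&(P[:,1]>-.3)&(P[:,1]<0)];print(nm,Q.min(0),Q.max(0))
# side view checks: red handle outline, plate height by depth
s=np.load("pics/side0.npz");Q=cloud(s).reshape(-1,3);q=(Q[:,:2]-t)@Rm*1000
k=(abs(q[:,0]-10)<12)&(abs(q[:,1]+70)<15);print("plate top side z",np.median(Q[k,2]),k.sum())
k=(abs(q[:,0]+98)<30)&(abs(q[:,1]+55)<40);print("tray z",np.median(Q[k,2]))
```

```text
[[650.2, -34.3], [540.1, -44.3], [669.3, -234.7], [453.4, -108.3], [469.7, -257.5], [646.9, -203.0], [590.8, -208.4], [583.2, -132.8]]
yaw 5.507954797239402 origin [ 0.60432397 -0.11523391]
res mm [[1.5, 1.0], [2.1, 0.5], [1.5, 2.3], [0.6, -0.3], [-1.1, -2.4], [-1.9, 0.3], [-1.6, 0.3], [-1.1, -1.6]]
press [ 0.5941 -0.0087]
end [0.5921 0.0112]
pad [ 0.6071 -0.1441]
plate [ 0.6135 -0.1686]
tray [ 0.5121 -0.1794]
fence [ 0.6501 -0.142 ]
pushstart [ 0.6698 -0.1692]
low [ 0.18914775 -0.29993865  0.05414533] [ 3.19997881e-01 -4.98586056e-05  2.35524184e-01]
up [ 0.7204047  -0.29998402  0.0500025 ] [ 1.04144886e+00 -5.06071738e-06  1.52554308e-01]
plate top side z -0.7628132625017912 64
tray z 0.010810127224476385
```

Run:
```python
from h import *
from plant import r, vision, order
c=np.load("pics/top0.npz");P=cloud(c).reshape(-1,3)
for y0 in (-.3,-.24,-.18,-.12,-.06,0,.06):
    k=(abs(P[:,1]-y0)<.015)&(P[:,2]>.1)&(P[:,2]<.4);A=P[k]
    lo=A[A[:,0]<.55];up=A[A[:,0]>.55]
    print(y0,"low max x",lo[:,0].max() if len(lo) else None,"up min x",np.percentile(up[:,0],1) if len(up) else None, "z at edge",up[:20,2].round(3).max() if len(up) else None)
s=np.load("pics/side0.npz");j=np.load("jig.npz")
v,u=np.nonzero(red(s["frame"])[180:220,212:255]);u=u+212;v=v+180
# two-view height of handle: top red centroid ray vs side red centroid ray
m=red(c["frame"]);V,U=np.nonzero(m[160:210,170:206]);U=U+170;V=V+160
def od(c,u,v):
    M=c["cam_to_world"];d=M[:3,:3]@np.array([(u-c["cx"])/c["fx"],(v-c["cy"])/c["fy"],1]);return M[:3,3],d/np.linalg.norm(d)
a,d=od(c,U.mean(),V.mean());b,e=od(s,u.mean(),v.mean())
x=np.linalg.lstsq(np.c_[d,-e],b-a,rcond=None)[0];p=a+d*x[0];q=b+e*x[1]
print("handle centroid",p,q,"jig",(j["R"].T@(p[:2]-j["t"])))
# side rays for plate edge check
from scipy.spatial.transform import Rotation as Ro
st=r.get_state();T=Ro.from_euler("xyz",st["eef_rot"],degrees=True);print(T.as_matrix().round(3))
```

```text
-0.3 low max x 0.40379677667069874 up min x 0.7535167965276512 z at edge 0.14
-0.24 low max x 0.4043955296568949 up min x 0.7684813051435408 z at edge 0.134
-0.18 low max x 0.40307391502533685 up min x 0.7380054325271179 z at edge 0.131
-0.12 low max x 0.3982849417910627 up min x 0.7492478908454786 z at edge 0.152
-0.06 low max x 0.3966618631698211 up min x 0.736498200600956 z at edge 0.124
0 low max x 0.3962650061490077 up min x 0.7303837757617545 z at edge 0.133
0.06 low max x 0.3563274993397757 up min x None z at edge None
handle centroid [ 0.59356978 -0.01337638  0.0546003 ] [ 0.59008586 -0.01492933  0.05366324] jig [-0.00092785  0.10241947]
[[-0.93  -0.368 -0.001]
 [-0.368  0.93   0.001]
 [ 0.     0.002 -1.   ]]
```

Add to h.py:
```python
from scipy.spatial.transform import Rotation as Ro
def delta(p,tilt=0,world=False):
    from plant import r, vision, order
    j=np.load("jig.npz");s=r.get_state()
    yaw=np.arctan2(j["R"][1,0],j["R"][0,0]);Rj=Ro.from_euler("z",yaw)
    T=Rj*Ro.from_euler("x",tilt,degrees=True)*Ro.from_matrix(np.diag([-1,1,-1.]))
    w=np.array(p,float) if world else np.r_[j["R"]@np.array(p[:2])+j["t"],p[2]]
    C=Ro.from_euler("xyz",s["eef_rot"],degrees=True)
    print("t",round(s["time_s"],2),"d",C.inv().apply(w-s["tcp_pos"]).round(4).tolist(),"rv",(C.inv()*T).as_rotvec(degrees=True).round(2).tolist(),"F",s["contact_force"].round(1),"jigpos",(j["R"].T@(s["tcp_pos"][:2]-j["t"])).round(4),s["tcp_pos"][2].round(4))
```

```bash
python3 -c "
from h import *
delta((.56,-.42,.227),0,True);delta((.62,-.2,.227),0,True);delta((0,.115,.2),0)"
```

```text
t 0.1 d [-0.3662, 0.078, -0.0012] rv [0.09, -0.02, 16.08] F [ 0.3  0.3 -0.5] jigpos [-0.4037 -0.4754] 0.2257
t 0.1 d [-0.5029, 0.2605, -0.001] rv [0.09, -0.02, 16.08] F [ 0.3  0.3 -0.5] jigpos [-0.4037 -0.4754] 0.2257
t 0.1 d [-0.5514, 0.4555, 0.0263] rv [0.09, -0.02, 16.08] F [ 0.3  0.3 -0.5] jigpos [-0.4037 -0.4754] 0.2257
```

The rows are not in the units I measure in: shifts go in shares of 0.8 m and turns go in shares of 180 degrees. I convert before sending: -0.4 m / 0.8 = -0.5, -0.38 m / 0.8 = -0.475, 16.1 degrees / 180 = 0.0894.

Emit:
pendant(increments=[[[-0.045,0.01,0,0,0,0.0111],[-0.09,0.02,0,0,0,0.0222],[-0.1375,0.0288,0,0,0,0.0333],[-0.1838,0.0388,0,0,0,0.0444],[-0.23,0.0488,0,0,0,0.0556],[-0.275,0.0588,0,0,0,0.0667],[-0.3213,0.0688,0,0,0,0.0778],[-0.3675,0.0775,0,0,0,0.0889],[-0.4125,0.0875,0,0,0,0.0894],[-0.4575,0.0975,0,0,0,0.0894],[-0.475,0.125,0,0,0,0.0894],[-0.5,0.1563,0,0,0,0.0894]]], aperture=0, grip_n=20)

```text
time_s: 1.1
tcp_pos: [0.5749, -0.3631, 0.225]
eef_rot: [179.9, -0.1, -174.5]
contact_force: [0.2, 0.1, 0.1]
gripper_width: 0.0133
gripper_force: 0.0
```

```bash
python3 -c "
from h import *
delta((.62,-.2,.227),0,True);delta((0,.115,.2),0);delta((0,.115,.09),0)"
```

```text
t 1.1 d [-0.0604, 0.158, -0.002] rv [0.05, -0.12, -0.02] F [0.2 0.1 0.1] jigpos [-0.053  -0.2439] 0.225
t 1.1 d [-0.053, 0.3589, 0.0252] rv [0.05, -0.12, -0.02] F [0.2 0.1 0.1] jigpos [-0.053  -0.2439] 0.225
t 1.1 d [-0.0532, 0.3588, 0.1352] rv [0.05, -0.12, -0.02] F [0.2 0.1 0.1] jigpos [-0.053  -0.2439] 0.225
```

In the tool's units: 0.359 m / 0.8 = 0.4488, 0.35 m / 0.8 = 0.4375.

Emit:
pendant(increments=[[[-0.0075,0.045,0,0,0,0],[-0.015,0.09,0,0,0,0],[-0.0225,0.135,0,0,0,0],[-0.0288,0.18,0,0,0,0],[-0.035,0.225,0,0,0,0],[-0.0425,0.27,0,0,0,0],[-0.05,0.315,0,0,0,0],[-0.0575,0.36,0.0125,0,0,0],[-0.0625,0.405,0.025,0,0,0],[-0.0663,0.4375,0.05,0,0,0],[-0.0663,0.4488,0.0875,0,0,0],[-0.0663,0.4488,0.125,0,0,0]]])

```text
time_s: 2.1
tcp_pos: [0.593, 0.0009, 0.1262]
eef_rot: [180.0, 0.1, -174.3]
contact_force: [-0.4, -0.6, 0.0]
gripper_width: 0.0003
gripper_force: 0.0
```

Emit:
pendant(increments=[[[0,0,0,0,0,0],[0,0,0,0,0,0]]])

```text
time_s: 2.27
tcp_pos: [0.5916, -0.0021, 0.1254]
eef_rot: [-179.9, -0.2, -174.5]
contact_force: [0.6, 0.2, 1.0]
gripper_width: 0.0006
gripper_force: 0.0
```

Run:
```python
from h import *
from plant import r, vision, order
delta((0,.115,.075),0)
c=vision.capture("top");im=c["frame"][140:260,150:310];a=cv2.resize(im,None,fx=3.5,fy=3.5,interpolation=cv2.INTER_CUBIC)
c=vision.capture("wrist");np.savez("pics/w1",**c)
b=cv2.resize(c["frame"],(560,420))
o=np.zeros((420,800,3),np.uint8);o[:,240:]=b;o[:180,:240]=cv2.resize(im,(240,180))
cv2.imwrite("pics/w1.png",b[:,:,::-1]);cv2.imwrite("pics/t1.png",a[:,:,::-1])
```

```text
t 2.27 d [-0.002, 0.0012, 0.0504] rv [-0.06, -0.23, 0.01] F [0.6 0.2 1. ] jigpos [-0.0018  0.1138] 0.1254
```

View pics/w1.png

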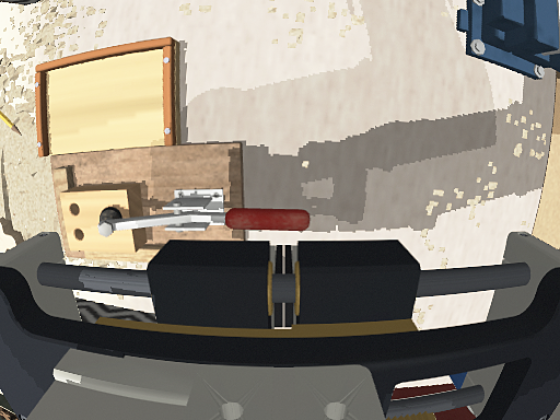

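The wrist view shows the shut fingers (285,285) in line with the handle, which runs from (226,218) to (310,218), at about two thirds of its length. The pad is still down on the plate at (110,220). Now I'll press.

In the tool's units: 0.08 m / 0.8 = 0.1, 0.064 m / 0.8 = 0.08.

Emit:
pendant(increments=[[[0,0,0.025,0,0,0],[0,0,0.05,0,0,0],[0,0,0.065,0,0,0],[0,0,0.07,0,0,0],[0,0,0.075,0,0,0],[0,0,0.08,0,0,0],[0,0,0.085,0,0,0],[0,0,0.09,0,0,0],[0,0,0.095,0,0,0],[0,0,0.1,0,0,0]]])

```text
time_s: 3.2
tcp_pos: [0.5935, -0.0015, 0.0469]
eef_rot: [180.0, 0.1, -174.5]
contact_force: [1.3, 1.7, 2.4]
gripper_width: 0.0003
gripper_force: 1.1
```

```bash
python3 -c "
from h import *
delta((0,.115,.03),0)"
```

```text
t 3.2 d [0.0002, 0.0007, 0.0169] rv [0.02, 0.11, -0.0] F [1.3 1.7 2.4] jigpos [0.0002 0.1143] 0.0469
```

Emit:
pendant(increments=[[[0,0,0.005,0,0,0],[0,0,0.01,0,0,0],[0,0,0.015,0,0,0],[0,0,0.0188,0,0,0],[0,0,0.02,0,0,0],[0,0,0.02,0,0,0]]])

```text
time_s: 3.7
tcp_pos: [0.5924, -0.002, 0.0303]
eef_rot: [-180.0, -0.0, -174.5]
contact_force: [-0.2, 0.1, 3.2]
gripper_width: 0.0004
gripper_force: 1.2
```

Emit:
pendant(increments=[[[0,0,0.0019,0,0,0],[0,0,0.0038,0,0,0]]])

```text
time_s: 3.87
tcp_pos: [0.5929, -0.0021, 0.029]
eef_rot: [-180.0, 0.0, -174.5]
contact_force: [-6.6, 0.2, 26.9]
gripper_width: 0.0004
gripper_force: 12.5
```

The stop is reached at 27 N. I'll lift off and check.

In the tool's units: -0.18 m / 0.8 = -0.225, -0.12 m / 0.8 = -0.15.

Emit:
pendant(increments=[[[0,0,-0.0125,0,0,0],[0,0,-0.05,0,0,0],[0,0,-0.1,0,0,0],[0,0,-0.15,0,0,0],[0,-0.025,-0.175,0,0,0],[-0.0125,-0.0625,-0.1813,0,0,0],[-0.025,-0.1063,-0.1813,0,0,0],[-0.0438,-0.15,-0.1813,0,0,0],[-0.0625,-0.1875,-0.1813,0,0,0],[-0.075,-0.225,-0.1813,0,0,0],[-0.075,-0.225,-0.1813,0,0,0]]])

```text
time_s: 4.78
tcp_pos: [0.6703, -0.1798, 0.171]
eef_rot: [-180.0, -0.1, -174.7]
contact_force: [-0.2, -0.0, -0.3]
gripper_width: 0.0002
gripper_force: 0.0
```

Run:
```python
from h import *
from plant import r, vision, order
delta((.056,-.065,.1),10)
c=vision.capture("wrist");np.savez("pics/w2",**c)
cv2.imwrite("pics/w2.png",cv2.resize(c["frame"],(640,480))[:,:,::-1])
c=vision.capture("top");P=cloud(c);j=np.load("jig.npz")
q=(P[...,:2]-j["t"])@j["R"]*1000
k=(abs(q[...,0]-20)<100)&(abs(q[...,1]-120)<30);print(P[k][:,2].max())
m=red(c["frame"]);m[:,:165]=0;m[:,210:]=0;m[:160]=0;m[210:]=0
v,u=np.nonzero(m);print("handle z",np.percentile(P[v,u,2],[5,50,95]), "jig",np.median(q[v,u],0))
```

```text
t 4.78 d [0.0033, 0.0056, 0.071] rv [-10.03, -0.1, -0.23] F [-0.2 -0.  -0.3] jigpos [ 0.0594 -0.0706] 0.171
0.6726124252907504Traceback (most recent call last):
  File "<stdin>", line 10, in <module>
    return _quantile_unchecked(
        a, q, axis, out, overwrite_input, method, keepdims, weights)
    return _ureduce(a,
                    func=_quantile_ureduce_func,
    ...<5 lines>...
                    overwrite_input=overwrite_input,
                    method=method)
    r = func(a, **kwargs)
    result = _quantile(arr,
                       quantiles=q,
    ...<2 lines>...
                       out=out,
                       weights=wgt)
    slices_having_nans = np.isnan(arr[-1, ...])
                                  ~~~^^^^^^^^^
IndexError: index -1 is out of bounds for axis 0 with size 0
```

View pics/w2.png

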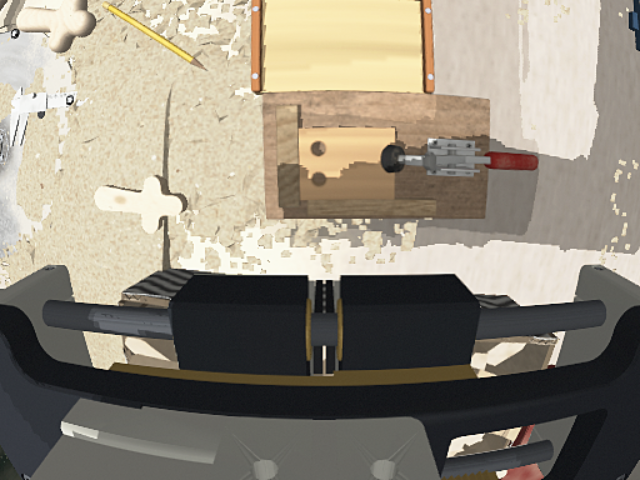

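The wrist view shows the clamp open: the pad (393,158) is raised and the handle (510,160) is down. The plate is still in place against the fence, at rows 128–198 and columns 299–397. I'll descend with a 10° tilt on the fence side.

In the tool's units: 0.135 m / 0.8 = 0.1688, 0.006 m / 0.8 = 0.0075, -10 degrees / 180 = -0.0556.

Emit:
pendant(increments=[[[0.0013,0.0025,0.025,-0.0278,0,0],[0.0038,0.0063,0.05,-0.0556,0,0],[0.0038,0.0075,0.075,-0.0556,0,0],[0.0038,0.0075,0.1,-0.0556,0,0],[0.0038,0.0075,0.125,-0.0556,0,0],[0.0038,0.0075,0.1438,-0.0556,0,0],[0.0038,0.0075,0.1563,-0.0556,0,0],[0.0038,0.0075,0.165,-0.0556,0,0],[0.0038,0.0075,0.1688,-0.0556,0,0],[0.0038,0.0075,0.1688,-0.0556,0,0]]])

```text
time_s: 5.72
tcp_pos: [0.6659, -0.169, 0.0374]
eef_rot: [170.0, -0.0, -174.5]
contact_force: [0.6, -0.3, 0.4]
gripper_width: 0.0004
gripper_force: 0.0
```

Run:
```python
from h import *
from plant import r, vision, order
delta((-.059,-.065,.036),10)
c=vision.capture("wrist");np.savez("pics/w3",**c)
cv2.imwrite("pics/w3.png",cv2.resize(c["frame"],(640,480))[:,:,::-1])
```

```text
t 5.72 d [0.1152, -0.0057, 0.0005] rv [0.01, -0.03, 0.01] F [ 0.6 -0.3  0.4] jigpos [ 0.0562 -0.0595] 0.0374
```

View pics/w3.png

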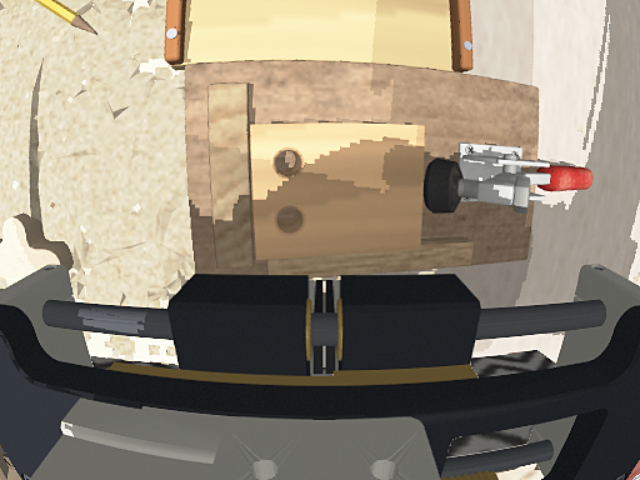

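The wrist view shows the plate at columns 250–424, the raised pad at (443,185), and the black finger carriers at rows 275–375, columns 170–480. Before sliding under the pad I'll check those carriers' extent from the wrist depth.

Run:
```python
from h import *
from plant import r, vision, order
c=np.load("pics/w3.npz");s=r.get_state();j=np.load("jig.npz")
v,u=np.mgrid[:384,:512];du=u-c["cx"];dv=v-c["cy"];rr=np.hypot(du,dv);th=rr/c["fx"]
z=c["z_map"];t=np.tan(th)*z/np.maximum(rr,1e-6)
M=c["cam_to_world"];W=np.stack([du*t,dv*t,z],-1)@M[:3,:3].T+M[:3,3]
C=Ro.from_euler("xyz",s["eef_rot"],degrees=True)
T=((W-s["tcp_pos"])@C.as_matrix())*1000
J=np.dstack([(W[...,:2]-j["t"])@j["R"],W[...,2]])*1000
p=lambda a,b:(int(b*.8),int(a*.8))
for n,q in dict(blkL=(190,285),blkLtop=(175,340),blkinL=(300,285),blkR=(465,285),blkRb=(470,345),blkRin=(350,285),tipL=(313,283),tipM=(323,285),tipR=(334,283),sideR=(540,315)).items(): print(n,"tool",T[p(*q)].round(),"jig",J[p(*q)].round())
for n,q in dict(padtop=(440,165),padbot=(430,200),arm=(490,195),armend=(525,205),plateL=(260,190),fence=(450,250),plate_mx=(340,128),plate_px=(340,253),plate_my=(253,180),plate_py=(420,150)).items(): print(n,"jig",J[p(*q)].round())
```

```text
blkL tool [ 38. -32. -78.] jig [  19. -104.  110.]
blkLtop tool [ 28. -33. -88.] jig [  28. -108.  119.]
blkinL tool [ 38.  -5. -76.] jig [ 19. -78. 112.]
blkR tool [-18.  93.  56.] jig [74. 41. -1.]
blkRb tool [ 27.  34. -88.] jig [ 29. -41. 131.]
blkRin tool [ 38.   7. -77.] jig [ 19. -66. 115.]
tipL tool [11. -4. -7.] jig [ 46. -65.  44.]
tipM tool [-8. -0. 36.] jig [ 65. -54.   2.]
tipR tool [10.  5. -7.] jig [ 46. -56.  45.]
sideR tool [ 30.  57. -81.] jig [ 27. -18. 128.]
padtop jig [ -7. -27.  81.]
padbot jig [  5. -30.  80.]
arm jig [  1. -15.  94.]
armend jig [  3.  -5. 101.]
plateL jig [  5. -86.  43.]
fence jig [41. 11. 27.]
plate_mx jig [-20. -53.  43.]
plate_px jig [ 33. -53.  44.]
plate_my jig [  1. -89.  43.]
plate_py jig [-11. -18.  44.]
```

The carriers sit above z 110 mm, clear of the arm at 101. The tips are only about 10 mm wide together, so I'll open them to 20 mm for a two-point push centred on the plate.

Emit:
pendant(increments=[[[0,0.0013,0.0013,0,0,0],[0,0.0044,0.0031,0,0,0],[0,0.0044,0.0031,0,0,0],[0.0063,0.0044,0.0031,0,0,0],[0.0125,0.0044,0.0031,0,0,0],[0.0175,0.0044,0.0031,0,0,0],[0.0225,0.0044,0.0031,0,0,0],[0.0275,0.0044,0.0031,0,0,0],[0.0338,0.0044,0.0031,0,0,0],[0.04,0.0044,0.0031,0,0,0],[0.0463,0.0044,0.0031,0,0,0],[0.0525,0.0044,0.0031,0,0,0]]], aperture=0.02)

```text
time_s: 6.77
tcp_pos: [0.6234, -0.1698, 0.0358]
eef_rot: [170.0, 0.0, -174.5]
contact_force: [0.5, -0.4, 0.0]
gripper_width: 0.0203
gripper_force: 0.4
```

Emit:
pendant(increments=[[[0.0063,0,0,0,0,0],[0.0125,0,0,0,0,0],[0.0188,0,0,0,0,0],[0.025,0,0,0,0,0],[0.0313,0,0,0,0,0]]])

```text
time_s: 7.18
tcp_pos: [0.5986, -0.1721, 0.0358]
eef_rot: [170.0, 0.0, -174.5]
contact_force: [1.1, -0.1, 0.2]
gripper_width: 0.0198
gripper_force: 0.5
```

Run:
```python
from h import *
from plant import r, vision, order
delta((-.0605,-.056,.035),10)
c=vision.capture("wrist");np.savez("pics/w4",**c)
cv2.imwrite("pics/w4.png",cv2.resize(c["frame"],(640,480))[:,:,::-1])
```

```text
t 7.18 d [0.0493, -0.0, 0.0008] rv [-0.0, 0.01, -0.02] F [ 1.1 -0.1  0.2] jigpos [-0.0112 -0.0561] 0.0358
```

View pics/w4.png

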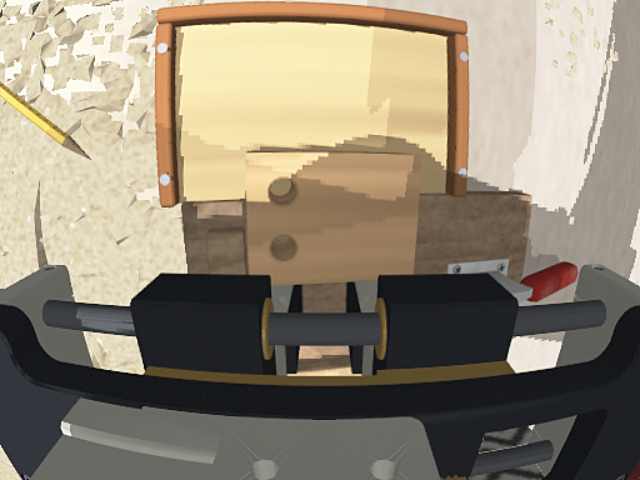

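The plate (247–418, rows 152–282) is sliding straight onto the tray. I'll carry on.

In the tool's units: 0.049 m / 0.8 = 0.0613, 0.047 m / 0.8 = 0.0588.

Emit:
pendant(increments=[[[0.005,0,0.0013,0,0,0],[0.0113,0,0.0013,0,0,0],[0.0175,0,0.0013,0,0,0],[0.0238,0,0.0013,0,0,0],[0.03,0,0.0013,0,0,0],[0.035,0,0.0013,0,0,0],[0.04,0,0.0013,0,0,0],[0.045,0,0.0013,0,0,0],[0.05,0,0.0013,0,0,0],[0.055,0,0.0013,0,0,0],[0.0588,0,0.0013,0,0,0],[0.0613,0,0.0013,0,0,0]]])

```text
time_s: 8.23
tcp_pos: [0.5499, -0.1767, 0.0348]
eef_rot: [170.0, 0.0, -174.5]
contact_force: [1.0, 0.1, 0.9]
gripper_width: 0.02
gripper_force: 0.2
```

Emit:
pendant(increments=[[[0,0,0,0,0,0],[-0.0075,0,0,0,0,0],[-0.015,0,0,0,0,0],[-0.0163,0,0,0,0,0]]])

```text
time_s: 8.57
tcp_pos: [0.5647, -0.1753, 0.0347]
eef_rot: [170.0, 0.0, -174.5]
contact_force: [0.9, 0.2, 0.2]
gripper_width: 0.0202
gripper_force: 0.0
```

Run:
```python
from h import *
from plant import r, vision, order
delta((-.049,-.09,.2),10)
c=vision.capture("wrist");np.savez("pics/w5",**c)
cv2.imwrite("pics/w5.png",cv2.resize(c["frame"],(640,480))[:,:,::-1])
```

```text
t 8.57 d [0.0036, -0.0048, -0.1686] rv [-0.02, 0.04, 0.01] F [0.9 0.2 0.2] jigpos [-0.0452 -0.056 ] 0.0347
```

View pics/w5.png

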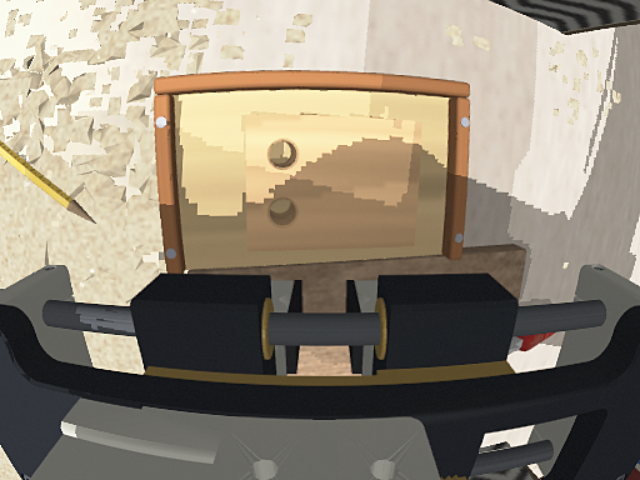

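The plate (245–416, rows 115–250) lies in the tray with board visible behind it. I'll retract along the tool axis, which is away from the clamp, and measure.

In the tool's units: -0.17 m / 0.8 = -0.2125, -0.16 m / 0.8 = -0.2.

Emit:
pendant(increments=[[[0,0,-0.025,0,0,0],[0,0,-0.0625,0,0,0],[0,0,-0.1125,0,0,0],[0,0,-0.1625,0,0,0],[0,0,-0.2,0,0,0],[0,0,-0.2125,0,0,0],[0,0,-0.2125,0,0,0],[0,0,-0.2125,0,0,0]]])

```text
time_s: 9.28
tcp_pos: [0.5661, -0.2046, 0.2022]
eef_rot: [170.0, 0.0, -174.5]
contact_force: [-0.4, -0.4, -0.2]
gripper_width: 0.0204
gripper_force: 0.0
```

Run:
```python
from h import *
from plant import r, vision, order
j=np.load("jig.npz");c=vision.capture("wrist")
v,u=np.mgrid[:384,:512];du=u-c["cx"];dv=v-c["cy"];rr=np.hypot(du,dv);th=rr/c["fx"]
z=c["z_map"];t=np.tan(th)*z/np.maximum(rr,1e-6);M=c["cam_to_world"]
W=np.stack([du*t,dv*t,z],-1)@M[:3,:3].T+M[:3,3]
J=np.dstack([(W[...,:2]-j["t"])@j["R"],W[...,2]])*1000
k=(J[...,2]>33)&(J[...,2]<50)&(J[...,0]<-40)&(J[...,0]>-150)&(J[...,1]>-130)&(J[...,1]<20)
Q=J[k];print("plate in tray frame",np.percentile(Q,1,0)-[-98,-55,0],np.percentile(Q,99,0)-[-98,-55,0],np.median(Q,0)-[-98,-55,0],len(Q))
A=np.c_[Q[:,:2],np.ones(len(Q))];print("slope",np.linalg.lstsq(A,Q[:,2],rcond=None)[0][:2])
for n,lo,hi in (("rims -x",-152,-139),):
    R=J[(J[...,2]>21)&(J[...,2]<30)&(J[...,0]>lo-8)&(J[...,0]<hi+8)&(abs(J[...,1]+55)<60)];print(n,np.percentile(R,[2,98],axis=0))
R=J[(J[...,0]<30)&(J[...,0]>-30)&(J[...,1]>80)&(J[...,1]<135)&(J[...,2]>10)];print("handle",np.percentile(R,[2,50,98],axis=0) if len(R) else None)
s=r.get_state();print(s["time_s"],s["tcp_pos"],s["contact_force"])
cv2.imwrite("pics/w6.png",cv2.resize(c["frame"],(640,480))[:,:,::-1])
```

```text
plate in tray frame [-27.47124648 -33.51834248  39.17239702] [27.30764148 39.61516084 42.85151038] [-0.39426679  3.2543922  41.09770649] 3309
slope [-0.00104313  0.00043546]
rims -x [[-148.47609877 -112.34773625   22.38063434]
 [-140.56314681    2.34633326   26.59618615]]
handle [[ -7.61221642  80.69814706  14.96397511]
 [ -3.56141861 101.44474496  27.64837489]
 [  5.55731353 124.66011265  36.34107644]]
9.3333 [ 0.56548998 -0.20433099  0.2010661 ] [ 0.38391779  0.31211809 -0.86506551]
```

View pics/w6.png

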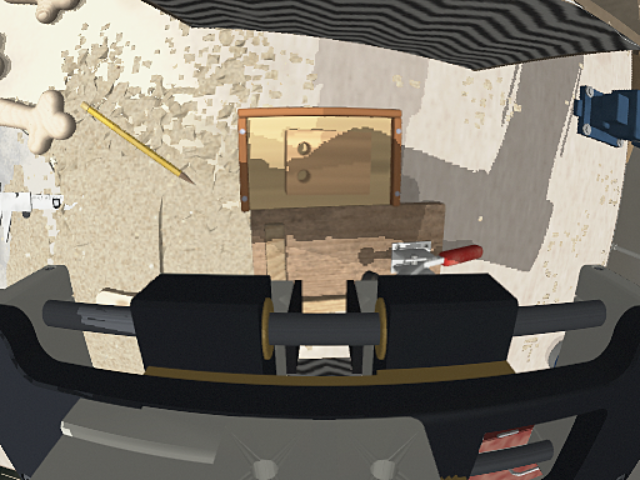

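The plate lies flat in the tray, centred to within a millimetre in x and 3 mm in y, with its top at z 41 mm. The handle at (462,255) is down, and the robot is clear.

```bash
python3 -c "
from plant import r, vision, order
print(order.close_job())"
```

```text
the job is handed in; nothing more can be done
None
```

The job is handed in (no verdict came back): the clamp is open with its lever fully down, the plate lies flat in the tray within about 3 mm of its middle, and the caliper, pencil and cross-shaped blank were not touched.

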